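# Load two power modules onto the sloped charging dock

## Task

Load both power modules onto the sloped charging dock by sliding them up its ramp along the fence. The narrow one goes first, all the way up into the upper bay and pressed firmly home against the top stop, but gently: that stop is only lightly clamped and must not be shoved out of its place. Then slide the wide one up until it rests home against the shoulder, leave both lying flat on the ramp, and leave the other things on the desk alone.

Things in the scene. Friction and masses are not known exactly. Their poses are not given: they have to be found in the camera images.
- dock: Fixed sloped dock with a straight 22 mm thick fence. Origin on the desk, on the fence's lane-side face; +y runs along the fence towards and up the ramp, +x points from the lane into the fence, z up; the lane is on the -x side. The fence runs from y = -240 mm to the ramp's top, 32 mm high on the desk, 28 mm above the ramp's surface along it.
- ramp_foot (a point): Where the ramp's surface starts, flush with the desk, at the fence (dock x = 0, y = 85 mm). The ramp rises at 8 degrees along the dock's +y, 335 mm long on the slope. Its lower lane is 124 mm wide (dock x = -124 to 0); the near wall is 28 mm high, flared open over the first 50 mm.
- shoulder (a point): Middle of the shoulder's face where it meets the ramp's surface (dock x = -112 mm, 150 mm up the slope). The face spans dock x = -124 to -102 and faces down the slope; the wide module's front rests against it. Above it is the upper bay, 94 mm wide (dock x = -94 to 0), up to the top stop. A module in the lower lane blocks the way into the bay.
- top_stop (a joint): How far the top stop has been shoved up the slope (m; 0 as found). It is a dark steel plate, 88 mm wide, 12 mm thick, over 30 mm high, square across the upper bay, clamped at a different place each time, its face 240 to 300 mm up the slope from the ramp's foot: see or feel where, it is not given. The clamp slips at about 35 N.
- narrow_module_c (a point): Centre (half-way up) of the narrow module: grey box with ribs on top, 90 mm wide (own x, goes across the lane), 80 mm long (own y, along it), 36 mm high, 0.3 to 0.6 kg; too large to grasp. It starts on the desk, own y within 0.2 rad of the fence's direction, at one of two places before the ramp, centre about 167 mm from the fence.
- wide_module_c (a point): Centre (half-way up) of the wide module: the same kind of box, 120 mm wide (own x, goes across the lane), 80 mm long (own y), 36 mm high, 0.3 to 0.6 kg. It starts, turned up to 0.2 rad, at the other of the two places, about 150 mm farther from or nearer to the ramp.
- mouse: Bystander: black computer mouse, 62 x 104 x 26 mm; origin under its centre.
- adapter: Bystander: black power adapter, 55 x 115 x 32 mm; origin under its centre.
- travel_cup: Bystander: closed travel cup, 76 mm wide, 115 mm high, past the ramp's top; origin under its centre.
- spool_a: Bystander: spool, 80 mm wide, 60 mm high, behind the fence; origin under its centre.
- spool_b: Bystander: spool, 90 mm wide, 50 mm high; origin under its centre.
- screwdriver: Bystander: screwdriver lying on the desk beyond the ramp's top.
- terminal_block: Bystander: grey terminal block, 40 x 90 x 30 mm; origin under its centre.
Things that resemble listed ones, but are neither listed nor needed, are in the scene too. What is shaped like the part that bears wide_module_c but white is not meant. What is shaped like the part that bears narrow_module_c but yellow is not meant.

How it is judged:
By the outcome, as a careful person would: the job done as asked, in the order asked, and still so for the second after the job is handed in, with the robot touching nothing.
It also fails if it takes over 72 s, if anything falls off the work surface, if the arm or the gripper's body presses on something with over 40 N, if the wrist force passes 120 N, or if a joint passes its speed limit or range.

## Robot

A 6-joint arm with a two-finger parallel gripper is mounted at the origin on the work surface. World frame = base frame: x ahead of the robot, y to its left, z up, the work surface at z = 0. Lengths are in m, angles in degrees, forces in N, time in s.
With the tool pointing down it reaches from about 0.35 to 0.875 m from the base axis. Payload 4.2 kg.
Tool frame: the origin (TCP) lies midway between the tips of the shut fingers; the grasp point (between the pads) lies r.pinch_z behind it (r.pinch_z is the distance from the TCP to the grasp point, in m); z points along the fingers, y is the direction in which the jaws open and shut (so a half turn about z gives the same grasp; the last joint's range is limited). The gripper opens to 87 mm and grips with 3 to 60 N. Pads are 19 mm wide; open, the fingers measure 117 mm over their backs; the gripper's body (75 mm by 190 mm) begins 51 mm behind the grasp point.
Start: joints at [-61.215, 22.042, 0.453, 0, -68.411, -14.817], TCP at [0.151, -0.606, 0.223] pointing down, gripper open.
Joint ranges: [-179.83, 179.83], [-69.29, 118.12], [-61.27, 80.66], [-181.25, 117.63], [-171.15, -9.14], [-177.46, 177.46]. Speed limits (degrees/s): [159.86, 159.86, 180, 180, 180, 180].

## Interface

Orientations are given as a 3x3 rotation matrix whose columns are the frame's x, y, z axes.
In Python, from station import r gives the robot as it stands. The module is installed in compiled form; this text tells all that it offers.
- The arm moves only by the tool play_rows, never from a script. Its argument "deltas" is a list of rows, each a list of 7 numbers: the shift along the tool's x, y, z in units of 25 mm (1.0 is 25 mm), then the turn, a rotation vector about the tool's x, y, z in units of 5 degrees (1.0 is 5 degrees), then the finger opening in mm, from 0 to 87. In form: [[tx, ty, tz, wx, wy, wz, fingers], ...]. A call has 1 to 12 rows; each row is the pose to reach, as a shift and turn from the pose commanded when the call began, along the tool's axes at that moment; what a row does not reach only later rows make up. A row lasts 1/10 s, in which the tool goes at most 50 mm and 8.59 degrees, less where a joint would pass 70% of its speed; a pose out of reach is approached as far as the arm can. A call with a gripper value outside its range is refused whole. The fingers move at their own pace and stop on an object; the grip force is fixed at half the most. Time passes only in rows, so rows that repeat a pose let the fingers close. It gives the time, the measured TCP pose, the force and the opening at its end, in the units of the state.
- r.sense(): the state, without advancing time (a new reading comes with each control period).
- r.capture(name): name is "side" or "top"; returns a dict with "pixels" (420x560x3 uint8, red, green, blue), "camera_matrix" (3x3 intrinsics, pixels), "k1" (the pictures are not rectified: a ray, as slopes to the right and down, at radius r is drawn at 1 + k1 r^2 times it, then the intrinsics apply), "R" (3x3) and "t" (3): a world point X has camera coordinates R X + t. Camera axes: x right, y down, z forward; pixel columns grow to the right and rows downward; lengths in m; the calibration is good to about 2 mm. A picture is of the moment at which its call begins. There is no depth.
- r.finish_job(): hands the job in, once; it reports no verdict.
Trained networks look in the newest picture that a camera, given by its name, has taken for a name from the list of things; names that differ only in an ending like _2 or _b are one class to them, and where a whole thing is asked for, a point or a joint stands for the part that bears it (a point fixed in the world has none). Each returns a list of dicts, best first, with "score" (0 to 1); they miss things now and then, are a little off and sometimes report something else, mostly with a low value. They report only what shows in the picture. A call takes as long as a camera call. They do not tell look-alikes from the thing itself.
- r.spot_in(camera, target): "centre" ([x, y, z] in m, in world coordinates, good to about 4 mm: the middle of the surface that is visible of it).
- r.cut_out(camera, target): "region" (420x560 bool, what is visible of it).
The state is a dict: "time_s": time; "joints": joint angles; "joint_velocities": joint speeds; "effort": joint torques, N m; "tcp_pos": TCP position; "ee_rot": TCP orientation; "wrist_force": force on the tool from outside, world axes, zero at the start; "moment": the same for the moment, N m; "gripper_width": opening from 0.0 (shut) to 1.0 (fully open).
Only numpy, scipy, OpenCV 4.12 (cv2) and the standard library are available. Lean on these libraries where they do the work, as an engineer would, in place of code of your own. Each camera call takes 0.05 s, during which the arm holds its last target.

## Working session

There is one attempt and no reset: what is moved stays moved. The work goes in short steps, Python scripts to look and compute and a tool call to move; the robot and the scene stay as the last step left them, time stands still between calls to the robot, and variables do not carry over. Pictures are saved under pics/ and viewed, and the job is handed in when it is done.

Besides the shell and the picture viewer there is one more tool, called after "Request:" as name([rows], argument=value, ...), one row to a line, values as JSON. play_rows: Moves the arm, as the interface text tells. Its arguments: {"type":"object","properties":{"deltas":{"type":"array","items":{"type":"array","items":{"type":"number"}}}},"required":["deltas"]}

```bash
mkdir -p pics; python3 - <<'E'
from station import r
import cv2,pickle
for n in ("side","top"):
    c=r.capture(n); cv2.imwrite(f"pics/{n}0.png",c["pixels"][...,::-1]); pickle.dump(c,open(f"{n}0.pkl","wb"))
    print(n,c["camera_matrix"].tolist(),c["k1"],c["R"].tolist(),c["t"].tolist())
    for t in ("dock","narrow_module_c","wide_module_c","top_stop","mouse","adapter","terminal_block","spool_a","travel_cup","screwdriver"):
        print(t,[(round(d["score"],2),[round(v,3) for v in d["centre"]]) for d in r.spot_in(n,t)])
print(r.sense(), r.pinch_z)
E
```

```text
side [[405.97822567679, 0.0, 273.07969007975584], [0.0, 405.97822567679, 208.3216155270995], [0.0, 0.0, 1.0]] -0.017352267198849917 [[-0.9619953080468642, -0.27248978855380734, -0.017729704727400954], [-0.15668972003611698, 0.6040190798779488, -0.781414923570314], [0.22363666723241676, -0.7489394276423812, -0.6237598694945674]] [0.5030363343386678, 0.1607694030042923, 1.2938621189213853]
dock [(0.86, [0.6, 0.074, 0.027])]
narrow_module_c [(0.85, [0.483, -0.172, 0.032]), (0.74, [0.3, -0.209, 0.036])]
wide_module_c [(0.94, [0.316, -0.397, 0.038]), (0.65, [0.482, -0.31, 0.033])]
top_stop [(0.85, [0.62, 0.178, 0.075]), (0.69, [0.753, -0.052, 0.057]), (0.52, [0.594, 0.069, 0.03])]
mouse [(0.93, [0.374, 0.046, 0.024])]
adapter []
terminal_block [(0.45, [0.445, -0.523, 0.027])]
spool_a [(0.92, [0.756, -0.051, 0.057]), (0.76, [0.355, 0.427, 0.049])]
travel_cup [(0.57, [0.677, 0.398, 0.089])]
screwdriver [(0.58, [0.555, 0.393, 0.021])]
top [[489.06051549136185, 0.0, 286.10322038580995], [0.0, 489.06051549136185, 210.2865839796954], [0.0, 0.0, 1.0]] -0.15205397136395557 [[-0.02625391384728992,
[... 983 characters left out ...]
       -6.84111351e+01, -1.48174706e+01]), 'joint_velocities': array([-0.01713466,  0.09747932, -0.00914164,  0.04281584,  0.07249373,
        0.06144485]), 'effort': array([-2.55363821e-04, -3.90477777e+01,  1.87626868e+01,  4.22430933e+00,
        1.55865611e-02, -5.18300176e-07]), 'tcp_pos': array([ 0.15088713, -0.60647996,  0.22253908]), 'ee_rot': array([[-9.70431395e-01, -2.41377108e-01, -6.14833222e-06],
       [-2.41377108e-01,  9.70431394e-01,  2.80443198e-05],
       [-8.02722201e-07,  2.86991550e-05, -1.00000000e+00]]), 'wrist_force': array([-0.06418882, -0.75024484,  0.72355619]), 'moment': array([-0.01033925,  0.00594788,  0.01038338]), 'gripper_width': 1.0022943412465943} 0.0187
```

View pics/side0.png

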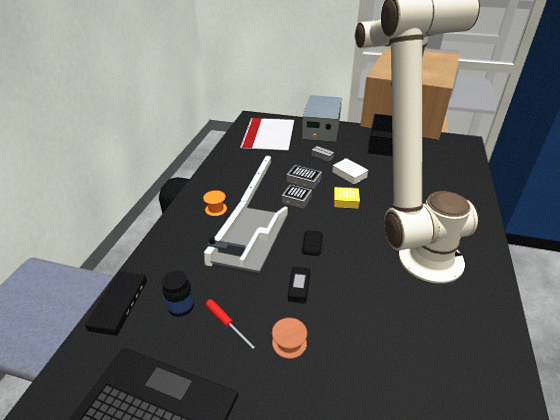

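View pics/top0.png

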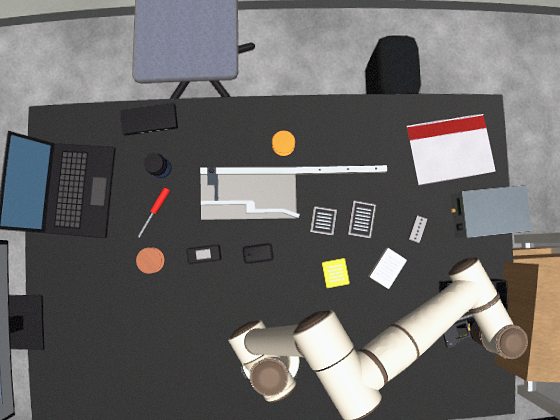

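```bash
python3 - <<'E'
import cv2
im=cv2.imread("pics/top0.png")
c=im[150:270,190:400]; cv2.imwrite("pics/topz0.png",cv2.resize(c,None,fx=3.8,fy=3.8,interpolation=cv2.INTER_CUBIC))
im=cv2.imread("pics/side0.png")
c=im[140:280,190:370]; cv2.imwrite("pics/sidez0.png",cv2.resize(c,None,fx=4,fy=4,interpolation=cv2.INTER_CUBIC))
E
```

```text
(no output)
```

View pics/topz0.png

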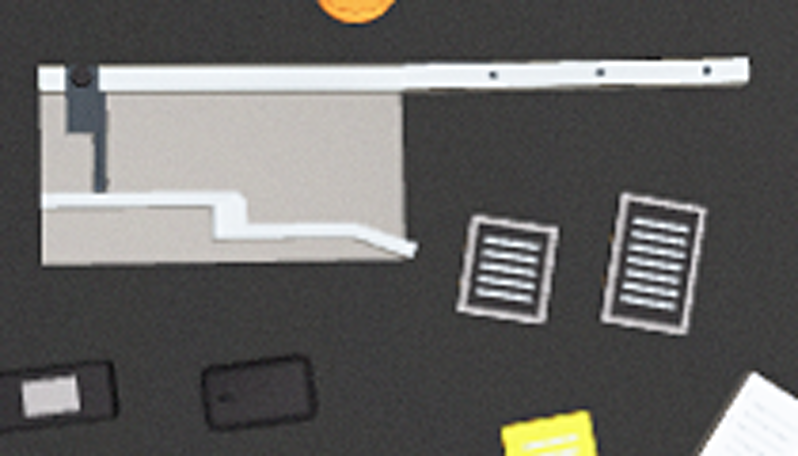

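View pics/sidez0.png

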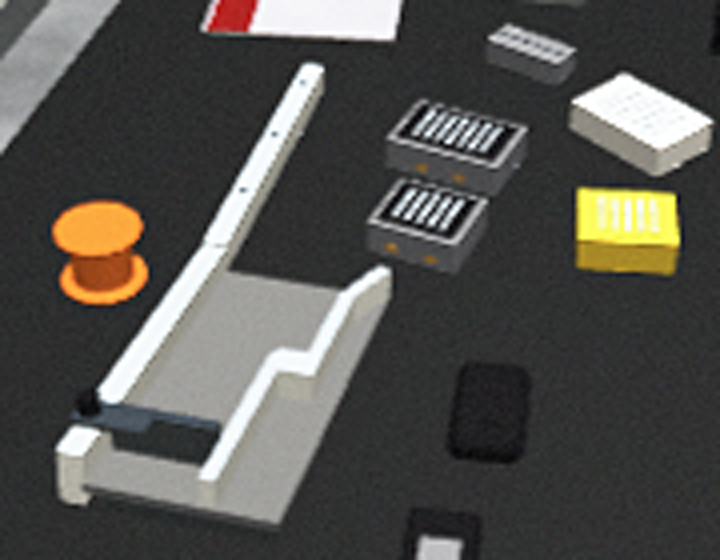

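Both crops agree. The grey narrow module is at top px (323,221) and is the one nearer the ramp. The grey wide one is at (362,219). The yellow (336,272) and white (388,267) boxes are look-alikes. Next I fit the dock and module poses.

```bash
cat > h.py <<'E'
import numpy as np,pickle,cv2
from scipy.optimize import least_squares
def proj(c,X):
    P=np.atleast_2d(X)@c["R"].T+c["t"]; s=P[:,:2]/P[:,2:]; s=s*(1+c["k1"]*(s**2).sum(1,keepdims=True))
    K=c["camera_matrix"]; return s*[K[0,0],K[1,1]]+[K[0,2],K[1,2]]
def unproj(c,uv,z):
    uv=np.atleast_2d(uv).astype(float);K=c["camera_matrix"]
    out=[]
    for p,zz in zip(uv,np.broadcast_to(z,len(uv))):
        f=lambda q:(proj(c,[[q[0],q[1],zz]])-p).ravel()
        out.append(least_squares(f,[.5,0]).x)
    return np.array(out)
def pose2(pts,p):
    ca,sa=np.cos(p[2]),np.sin(p[2]);R=np.array([[ca,-sa,0],[sa,ca,0],[0,0,1]])
    return np.asarray(pts)@R.T+[p[0],p[1],0]
def ramp(x,s,h=0):
    a=np.radians(8); return [x,.085+s*np.cos(a)-h*np.sin(a),s*np.sin(a)+h*np.cos(a)]
E
python3 - <<'E'
from h import *
T=pickle.load(open("top0.pkl","rb"));S=pickle.load(open("side0.pkl","rb"))
tz=lambda p:np.array(p)/3.8+[190-.4,150-.4]
sz=lambda p:np.array(p)/4+[190-.4,140-.4]
D=[([0,-.24,.032],(749,82)),([.022,-.24,.032],(748,57)),([0,.085,0],(403,95)),(ramp(-.102,.150,.028),(246,197)),(ramp(-.124,.150,.028),(246,225))]
E_=[([0,-.24,.032],(324,72)),(ramp(0,0,0),(228,271)),(ramp(-.124,.15,.028),(318,360))]
def f(p):
    a=proj(T,pose2([d[0] for d in D],p))-tz([d[1] for d in D])
    b=proj(S,pose2([d[0] for d in E_],p))-sz([d[1] for d in E_])
    return np.r_[a.ravel(),b.ravel()]
s=least_squares(f,[.65,-.1,0],loss="soft_l1");p=s.x;print("dock",p,np.degrees(p[2]));print(f(p).reshape(-1,2).round(1))
def todock(w):
    w=np.asarray(w);d=w-p[:2];ca,sa=np.cos(p[2]),np.sin(p[2]);return d@np.array([[ca,-sa],[sa,ca]])
for n,c,L in (("narrow",[(472,216),(558,229),(545,323),(458,311)],(.09,.08)),("wide",[(622,193),(707,207),(687,334),(602,321)],(.12,.08))):
    w=unproj(T,tz(c),.036);print(n,w.mean(0),todock(w).round(4).tolist(),todock(w.mean(0)),np.linalg.norm(np.roll(w,-1,0)-w,axis=1).round(3), np.degrees(np.arctan2(*(w[0]+w[1]-w[2]-w[3]))).round(1))
# stop face: top edge line at right side of plate
a=np.radians(8)
for u in ((106,110),(105,150),(104,185)):
    best=min(np.linspace(.2,.33,261),key=lambda s:min(np.abs(proj(T,pose2([ramp(x,s,.030)],p))[0,0]-tz(u)[0]) for x in (-.03,)))
    print("stop s",best)
np.save("dock.npy",p)
E
```

```text
dock [ 6.57004319e-01 -1.90678999e-01  5.52734165e-04] 0.03166933482390493
[[ 0.   0.1]
 [-0.   0.5]
 [-0.9  0. ]
 [-0.2  1.5]
 [-0.   0.5]
 [-0.4 -2.2]
 [-0.3 -0.6]
 [-2.3 -2.4]]
narrow [ 0.48829361 -0.19951999] [[-0.1186, 0.023], [-0.1326, -0.0557], [-0.2184, -0.0409], [-0.2053, 0.0385]] [-0.16871557 -0.00874773] [0.08  0.087 0.08  0.088] 99.9
wide [ 0.49030873 -0.33462251] [[-0.1009, -0.116], [-0.1158, -0.1946], [-0.2323, -0.1715], [-0.2181, -0.0933]] [-0.16677513 -0.14385135] [0.08  0.119 0.079 0.119] 101.1
stop s 0.275
stop s 0.276
stop s 0.277
```

Request:
play_rows([
  [-13.87,13.33,2.8,0,0,2.79,40],
  [-13.87,13.33,2.8,0,0,2.79,40],
  [-13.87,13.33,2.8,0,0,2.79,40],
  [-13.87,13.33,2.8,0,0,2.79,40],
  [-13.87,13.33,2.8,0,0,2.79,40],
  [-13.87,13.33,2.8,0,0,2.79,40],
  [-13.87,13.33,2.8,0,0,2.79,40],
  [-13.87,13.33,2.8,0,0,2.79,40],
  [-13.87,13.33,2.8,0,0,2.79,40],
  [-13.87,13.33,2.8,0,0,2.79,40],
  [-13.87,13.33,2.8,0,0,2.79,40],
  [-13.87,13.33,2.8,0,0,2.79,40],
])

```text
time_s: 2.3
tcp_pos: [0.4073, -0.1987, 0.1526]
ee_rot: [[-1.0, -0.003, -0.0], [-0.003, 1.0, -0.0], [0.0, -0.0, -1.0]]
wrist_force: [-0.8, -0.9, 0.8]
gripper_width: 0.455
```

Request:
play_rows([
  [0,0,1.5,0,0,0,40],
  [0,0,3,0,0,0,40],
  [0,0,4.2,0,0,0,40],
  [0,0,5.1,0,0,0,40],
  [0,0,5.6,0,0,0,40],
  [0,0,5.6,0,0,0,40],
])

```text
time_s: 2.9
tcp_pos: [0.4051, -0.2003, 0.0111]
ee_rot: [[-1.0, 0.002, -0.004], [0.002, 1.0, 0.0], [0.004, 0.0, -1.0]]
wrist_force: [0.0, -0.3, 0.6]
gripper_width: 0.458
```

Request:
play_rows([
  [-0.6,0,0,0,0,0,40],
  [-1.1,0,0,0,0,0,40],
  [-1.5,0,0,0,0,0,40],
  [-1.9,0,0,0,0,0,40],
  [-2.3,0,0,0,0,0,40],
  [-2.7,0,0,0,0,0,40],
  [-3.1,0,0,0,0,0,40],
  [-3.5,0,0,0,0,0,40],
  [-3.9,0,0,0,0,0,40],
  [-4.3,0,0,0,0,0,40],
  [-4.7,0,0,0,0,0,40],
  [-5.1,0,0,0,0,0,40],
])

```text
time_s: 4.1
tcp_pos: [0.5336, -0.1992, 0.0127]
ee_rot: [[-1.0, -0.0, -0.003], [-0.0, 1.0, 0.0], [0.003, 0.0, -1.0]]
wrist_force: [-5.5, -0.5, 2.7]
gripper_width: 0.459
```

Request:
play_rows([
  [-0.15,0,0,0,0,0,40],
  [-0.3,0,0,0,0,0,40],
  [-0.45,0,0,0,0,0,40],
  [-0.55,0,0,0,0,0,40],
  [-0.65,0,0,0,0,0,40],
  [-0.75,0,0,0,0,0,40],
  [-0.75,0,0,0,0,0,40],
])

```text
time_s: 4.8
tcp_pos: [0.5538, -0.1993, 0.0126]
ee_rot: [[-1.0, -0.0, 0.001], [-0.0, 1.0, -0.0], [-0.001, -0.0, -1.0]]
wrist_force: [-3.3, 0.0, 1.5]
gripper_width: 0.459
```

Request:
play_rows([
  [-0.08,0,0,0,0,0,40],
  [-0.16,0,0,0,0,0,40],
  [-0.16,0,0,0,0,0,40],
])

```text
time_s: 5.1
tcp_pos: [0.5551, -0.1993, 0.0124]
ee_rot: [[-1.0, 0.0, -0.005], [0.0, 1.0, 0.0], [0.005, 0.0, -1.0]]
wrist_force: [-7.7, -0.0, 4.4]
gripper_width: 0.459
```

```bash
cat > look.py <<'E'
import sys,cv2,pickle
from station import r
n=sys.argv[1]
for k in ("top","side"):
    c=r.capture(k); im=c["pixels"][...,::-1]; pickle.dump(c,open(f"{k}{n}.pkl","wb"))
    z=im[150:270,190:400] if k=="top" else im[140:280,190:370]
    cv2.imwrite(f"pics/{k}z{n}.png",cv2.resize(z,None,fx=3.8 if k=="top" else 4,fy=3.8 if k=="top" else 4,interpolation=cv2.INTER_CUBIC))
E
python3 look.py 1
```

```text
(no output)
```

View pics/topz1.png

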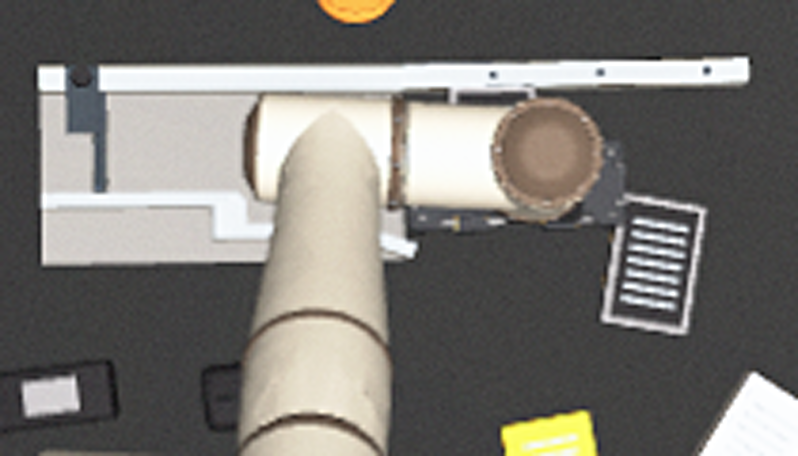

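View pics/sidez1.png

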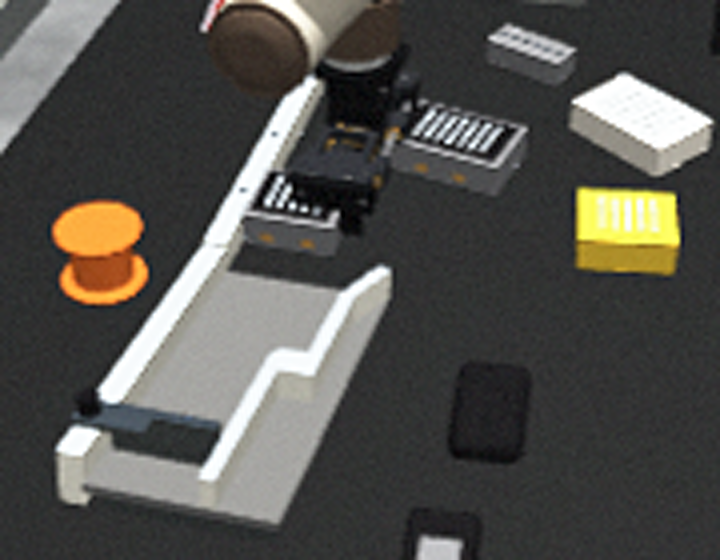

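Request:
play_rows([
  [-0.06,0,0,0,0,0,40],
  [-0.12,0,0,0,0,0,40],
  [-0.12,0,0,0,0,0,40],
])

```text
time_s: 5.5
tcp_pos: [0.5551, -0.1993, 0.0123]
ee_rot: [[-1.0, 0.001, -0.011], [0.001, 1.0, 0.001], [0.011, 0.001, -1.0]]
wrist_force: [-13.0, 0.5, 9.4]
gripper_width: 0.462
```

```bash
python3 - <<'E'
from station import r
print(r.sense()["joints"].round(1))
import numpy as np
from scipy.spatial.transform import Rotation as Ro
R0=np.array([[-1,0,0],[0,1,0],[0,0,-1.]])
for s in (1,-1):
  for t in (0,10):
    t_=np.radians(t);S,C=np.sin(t_),np.cos(t_)
    R=np.array([[0,s*C,s*S],[s,0,0],[0,S,-C]]).T
    print(s,t,(Ro.from_matrix(R0.T@R).as_rotvec(degrees=True)/5).round(3))
E
```

```text
[ -4.   31.9 -17.8  -0.  -41.  -86. ]
1 0 [ 0.  0. 18.]
1 10 [-1.57  1.57 17.95]
-1 0 [ -0.  -0. -18.]
-1 10 [ -1.57  -1.57 -17.95]
```

Request:
play_rows([
  [0.4,0,0,0,0,0,40],
  [1.2,0,0,0,0,0,40],
  [1.2,0,-1,0,0,0,40],
  [1.2,0,-2.5,0,0,0,40],
  [1.2,0,-3.6,0,0,0,40],
  [1.2,0,-3.6,0,0,0,40],
])

```text
time_s: 6.1
tcp_pos: [0.5354, -0.1999, 0.1078]
ee_rot: [[-1.0, -0.002, 0.015], [-0.002, 1.0, -0.002], [-0.015, -0.002, -1.0]]
wrist_force: [1.1, 0.3, 1.1]
gripper_width: 0.462
```

Request:
play_rows([
  [-3.1,-2.5,0,-1.57,-1.57,-17.95,40],
  [-3.1,-2.5,0,-1.57,-1.57,-17.95,40],
  [-3.1,-2.5,0,-1.57,-1.57,-17.95,40],
  [-3.1,-2.5,0,-1.57,-1.57,-17.95,40],
  [-3.1,-2.5,0,-1.57,-1.57,-17.95,40],
  [-3.1,-2.5,0,-1.57,-1.57,-17.95,40],
  [-3.1,-2.5,0,-1.57,-1.57,-17.95,40],
  [-3.1,-2.5,0,-1.57,-1.57,-17.95,40],
  [-3.1,-2.5,0,-1.57,-1.57,-17.95,40],
  [-3.1,-2.5,0,-1.57,-1.57,-17.95,40],
  [-3.1,-2.5,0,-1.57,-1.57,-17.95,40],
  [-3.1,-2.5,0,-1.57,-1.57,-17.95,40],
])

```text
time_s: 7.3
tcp_pos: [0.6089, -0.2622, 0.1016]
ee_rot: [[-0.0, -1.0, 0.002], [-0.985, 0.001, 0.173], [-0.173, -0.002, -0.985]]
wrist_force: [0.0, 0.9, -0.1]
gripper_width: 0.457
```

```bash
python3 look.py 2; python3 -c "
from station import r
s=r.sense();print(s['tcp_pos'],s['ee_rot'].round(3),s['joints'].round(1))"
```

```text
[ 0.60824914 -0.26189798  0.10192217] [[-0.002 -1.     0.001]
 [-0.985  0.002  0.173]
 [-0.173 -0.001 -0.985]] [-14.1  33.4   4.7 -10.8 -64.1  19. ]
```

View pics/topz2.png

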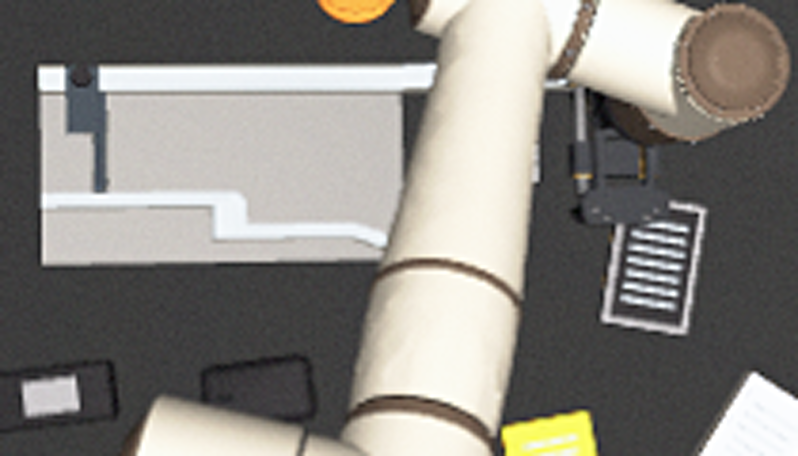

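View pics/sidez2.png

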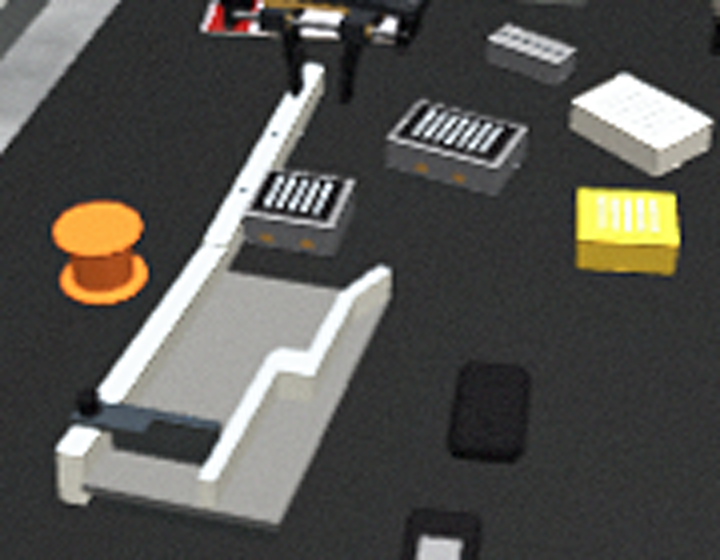

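Request:
play_rows([
  [0.2,0,1.1,0,0,0,40],
  [0.4,0,2.2,0,0,0,40],
  [0.5,0,3,0,0,0,40],
  [0.6,0,3.45,0,0,0,40],
  [0.6,0,3.45,0,0,0,40],
  [0.6,0,3.45,0,0,0,40],
])

```text
time_s: 8.0
tcp_pos: [0.6085, -0.262, 0.0157]
ee_rot: [[0.0, -1.0, 0.001], [-0.985, -0.0, 0.173], [-0.173, -0.001, -0.985]]
wrist_force: [-0.4, 0.8, -0.1]
gripper_width: 0.458
```

Request:
play_rows([
  [-0.3,0,0.05,0,0,0,40],
  [-0.7,0,0.12,0,0,0,40],
  [-1.1,-0.01,0.19,0,0,0,40],
  [-1.5,-0.02,0.26,0,0,0,40],
  [-1.9,-0.02,0.33,0,0,0,40],
  [-2.3,-0.03,0.4,0,0,0,40],
  [-2.7,-0.03,0.47,0,0,0,40],
  [-3.1,-0.04,0.54,0,0,0,40],
  [-3.5,-0.04,0.61,0,0,0,40],
  [-3.9,-0.05,0.68,0,0,0,40],
  [-4.3,-0.05,0.75,0,0,0,40],
  [-4.6,-0.06,0.81,0,0,0,40],
])

```text
time_s: 9.2
tcp_pos: [0.6087, -0.1452, 0.0159]
ee_rot: [[0.001, -1.0, -0.001], [-0.985, -0.001, 0.172], [-0.172, 0.0, -0.985]]
wrist_force: [-2.4, -7.9, 3.3]
gripper_width: 0.458
```

Request:
play_rows([
  [-0.4,0,0.07,0,0,0,40],
  [-0.8,0,0.14,0,0,0,40],
  [-1.2,-0.01,0.2,0,0,0,40],
  [-1.6,-0.01,0.25,0,0,0,40],
  [-2.0,-0.01,0.27,0,0,0,40],
  [-2.4,-0.02,0.28,0,0,0,40],
  [-2.8,-0.02,0.3,0,0,0,40],
  [-3.2,-0.02,0.31,0,0,0,40],
  [-3.6,-0.03,0.33,0,0,0,40],
  [-3.8,-0.03,0.33,0,0,0,40],
])

```text
time_s: 10.2
tcp_pos: [0.6093, -0.0503, 0.0244]
ee_rot: [[0.001, -1.0, -0.001], [-0.985, -0.002, 0.172], [-0.172, 0.0, -0.985]]
wrist_force: [-1.5, -7.2, 2.8]
gripper_width: 0.459
```

```bash
python3 look.py 3
```

```text
(no output)
```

View pics/topz3.png

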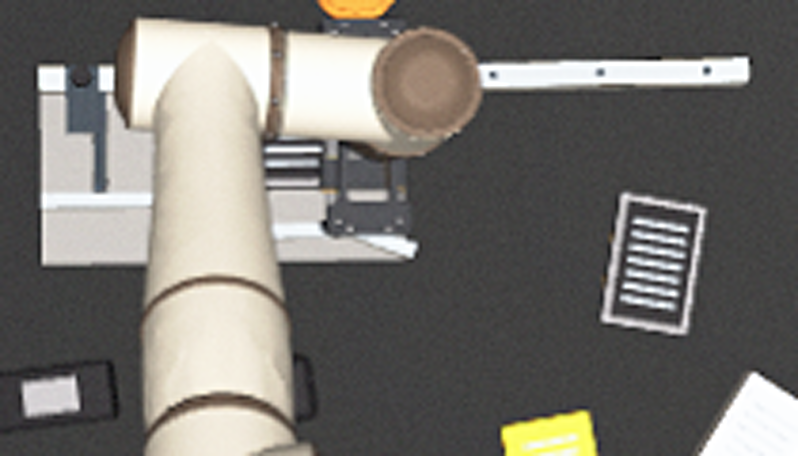

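View pics/sidez3.png

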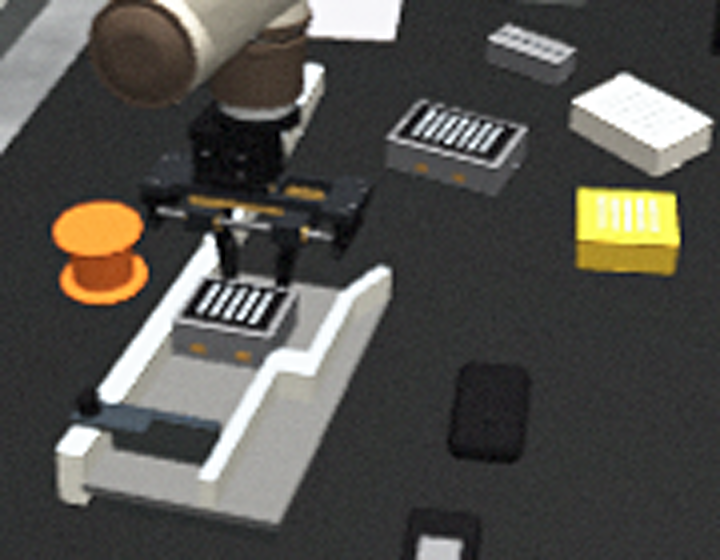

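Request:
play_rows([
  [-0.25,0,0.01,0,0,0,40],
  [-0.5,0,0.02,0,0,0,40],
  [-0.75,0,0.03,0,0,0,40],
  [-1.0,-0.01,0.03,0,0,0,40],
  [-1.25,-0.01,0.04,0,0,0,40],
  [-1.5,-0.01,0.05,0,0,0,40],
  [-1.75,-0.02,0.06,0,0,0,40],
  [-2.0,-0.02,0.07,0,0,0,40],
])

```text
time_s: 11.1
tcp_pos: [0.6096, -0.0015, 0.0309]
ee_rot: [[0.0, -1.0, -0.002], [-0.985, -0.001, 0.172], [-0.172, 0.001, -0.985]]
wrist_force: [-1.9, -9.0, 4.4]
gripper_width: 0.46
```

Request:
play_rows([
  [-0.25,0,0.01,0,0,0,40],
  [-0.5,0,0.02,0,0,0,40],
  [-0.75,0,0.03,0,0,0,40],
  [-1.0,-0.01,0.03,0,0,0,40],
  [-1.25,-0.01,0.04,0,0,0,40],
  [-1.5,-0.01,0.05,0,0,0,40],
  [-1.75,-0.02,0.06,0,0,0,40],
  [-2.0,-0.02,0.07,0,0,0,40],
])

```text
time_s: 11.9
tcp_pos: [0.6097, 0.0478, 0.0378]
ee_rot: [[0.0, -1.0, -0.002], [-0.985, -0.001, 0.171], [-0.171, 0.002, -0.985]]
wrist_force: [-2.1, -7.9, 5.4]
gripper_width: 0.461
```

Request:
play_rows([
  [-0.2,0,0.01,0,0,0,40],
  [-0.4,0,0.02,0,0,0,40],
  [-0.6,0,0.03,0,0,0,40],
  [-0.7,0,0.03,0,0,0,40],
])

```text
time_s: 12.3
tcp_pos: [0.6098, 0.0654, 0.0401]
ee_rot: [[0.001, -1.0, -0.002], [-0.985, -0.001, 0.172], [-0.172, 0.002, -0.985]]
wrist_force: [-1.4, -8.9, 3.5]
gripper_width: 0.462
```

```bash
python3 look.py 4
```

```text
(no output)
```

View pics/topz4.png

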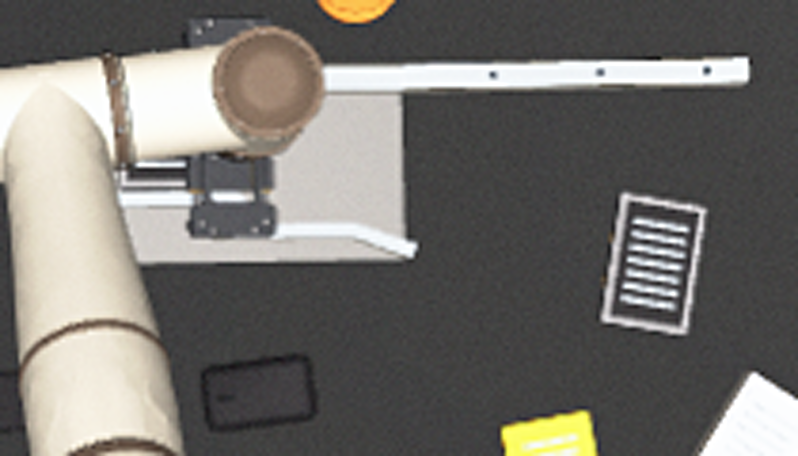

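View pics/sidez4.png

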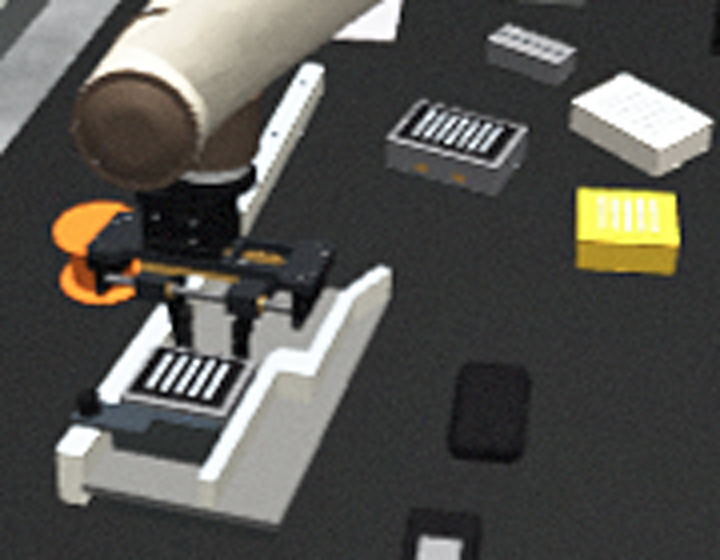

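Request:
play_rows([
  [-0.08,0,0,0,0,0,40],
  [-0.16,0,0,0,0,0,40],
  [-0.24,0,0.01,0,0,0,40],
  [-0.24,0,0.01,0,0,0,40],
])

```text
time_s: 12.8
tcp_pos: [0.6098, 0.0715, 0.0409]
ee_rot: [[0.001, -1.0, -0.002], [-0.985, -0.001, 0.172], [-0.172, 0.002, -0.985]]
wrist_force: [-1.5, -7.9, 2.9]
gripper_width: 0.461
```

Request:
play_rows([
  [-0.08,0,0,0,0,0,40],
  [-0.16,0,0,0,0,0,40],
  [-0.16,0,0.01,0,0,0,40],
])

```text
time_s: 13.1
tcp_pos: [0.6099, 0.0757, 0.0413]
ee_rot: [[0.0, -1.0, -0.002], [-0.985, -0.001, 0.172], [-0.172, 0.002, -0.985]]
wrist_force: [-1.7, -7.6, 3.0]
gripper_width: 0.459
```

Request:
play_rows([
  [-0.08,0,0,0,0,0,40],
  [-0.16,0,0,0,0,0,40],
  [-0.16,0,0.01,0,0,0,40],
])

```text
time_s: 13.4
tcp_pos: [0.6098, 0.0767, 0.0414]
ee_rot: [[0.0, -1.0, -0.003], [-0.986, -0.001, 0.168], [-0.168, 0.003, -0.986]]
wrist_force: [-0.4, -15.2, 4.3]
gripper_width: 0.461
```

Request:
play_rows([
  [-0.06,0,0,0,0,0,40],
  [-0.12,0,0,0,0,0,40],
  [-0.12,0,0,0,0,0,40],
])

```text
time_s: 13.7
tcp_pos: [0.6098, 0.0769, 0.0415]
ee_rot: [[-0.0, -1.0, -0.003], [-0.986, -0.0, 0.165], [-0.165, 0.003, -0.986]]
wrist_force: [0.9, -23.1, 1.1]
gripper_width: 0.456
```

Request:
play_rows([
  [-0.05,0,0,0,0,0,40],
  [-0.05,0,0,0,0,0,40],
  [-0.05,0,0,0,0,0,40],
])

```text
time_s: 14.0
tcp_pos: [0.6097, 0.077, 0.0415]
ee_rot: [[-0.001, -1.0, -0.004], [-0.986, -0.0, 0.164], [-0.164, 0.004, -0.986]]
wrist_force: [0.8, -26.3, 1.2]
gripper_width: 0.463
```

Request:
play_rows([
  [0.2,0,-0.01,0,0,0,40],
  [0.5,0,-0.02,0,0,0,40],
  [1.0,0,-0.04,0,0,0,40],
  [1.6,0,-0.06,0,0,0,40],
  [1.4,0,-1.0,0,0,0,40],
  [1.2,0,-2.5,0,0,0,40],
  [1.0,0,-3.6,0,0,0,40],
  [1.0,0,-3.6,0,0,0,40],
])

```text
time_s: 14.8
tcp_pos: [0.6139, 0.0445, 0.1313]
ee_rot: [[0.003, -1.0, 0.01], [-0.985, -0.001, 0.175], [-0.175, -0.01, -0.985]]
wrist_force: [1.4, -0.4, 0.2]
gripper_width: 0.458
```

```bash
python3 look.py 5; python3 -c "
from station import r
s=r.sense();print(s['tcp_pos'],s['ee_rot'].round(3),s['joints'].round(1))"
```

```text
[0.61090876 0.04450015 0.12682242] [[ 0.    -1.     0.001]
 [-0.985 -0.     0.175]
 [-0.175 -0.001 -0.985]] [ 14.   25.5  -5.  -11.6 -57.5  -7.9]
```

View pics/sidez5.png

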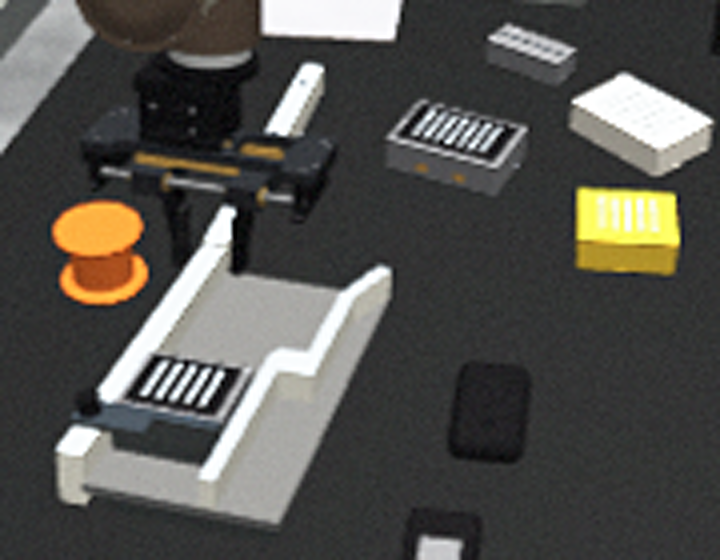

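Request:
play_rows([
  [15.05,8.64,-1.95,1.57,1.57,17.95,40],
  [15.05,8.64,-1.95,1.57,1.57,17.95,40],
  [15.05,8.64,-1.95,1.57,1.57,17.95,40],
  [15.05,8.64,-1.95,1.57,1.57,17.95,40],
  [15.05,8.64,-1.95,1.57,1.57,17.95,40],
  [15.05,8.64,-1.95,1.57,1.57,17.95,40],
  [15.05,8.64,-1.95,1.57,1.57,17.95,40],
  [15.05,8.64,-1.95,1.57,1.57,17.95,40],
  [15.05,8.64,-1.95,1.57,1.57,17.95,40],
  [15.05,8.64,-1.95,1.57,1.57,17.95,40],
  [15.05,8.64,-1.95,1.57,1.57,17.95,40],
  [15.05,8.64,-1.95,1.57,1.57,17.95,40],
])

```text
time_s: 16.1
tcp_pos: [0.3937, -0.3343, 0.1074]
ee_rot: [[-1.0, 0.0, -0.003], [0.0, 1.0, 0.002], [0.003, 0.002, -1.0]]
wrist_force: [-0.9, -0.2, -0.7]
gripper_width: 0.46
```

```bash
python3 look.py 6; python3 -c "
from station import r
s=r.sense();print(s['tcp_pos'],s['ee_rot'].round(3),s['joints'].round(1))"
```

```text
[ 0.39443003 -0.3342282   0.10800866] [[-1.    -0.002 -0.002]
 [-0.002  1.     0.001]
 [ 0.002  0.001 -1.   ]] [-22.3  18.4 -23.5  -0.  -48.2 -67.6]
```

View pics/topz6.png

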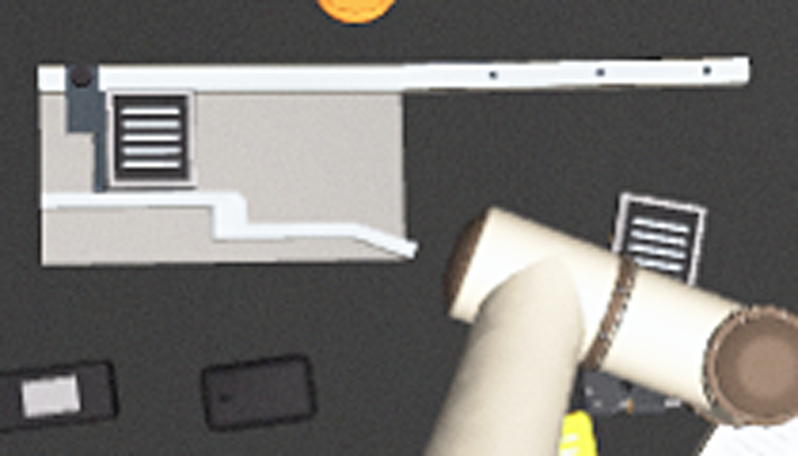

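Request:
play_rows([
  [0,0,1.3,0,0,0,40],
  [0,0,2.5,0,0,0,40],
  [0,0,3.4,0,0,0,40],
  [0,0,3.8,0,0,0,40],
  [0,0,3.8,0,0,0,40],
])

```text
time_s: 16.7
tcp_pos: [0.3942, -0.3341, 0.0127]
ee_rot: [[-1.0, -0.001, -0.003], [-0.001, 1.0, 0.001], [0.003, 0.001, -1.0]]
wrist_force: [-0.7, 0.3, 0.4]
gripper_width: 0.46
```

Request:
play_rows([
  [-0.4,0,0,0,0,0,40],
  [-0.8,0,0,0,0,0,40],
  [-1.2,0,0,0,0,0,40],
  [-1.6,0,0,0,0,0,40],
  [-2.0,0,0,0,0,0,40],
  [-2.4,0,0,0,0,0,40],
  [-2.8,0,0,0,0,0,40],
  [-3.2,0,0,0,0,0,40],
  [-3.6,0,0,0,0,0,40],
  [-4.0,0,0,0,0,0,40],
  [-4.4,0,0,0,0,0,40],
  [-4.6,0,0,0,0,0,40],
])

```text
time_s: 17.9
tcp_pos: [0.5115, -0.3346, 0.0139]
ee_rot: [[-1.0, -0.001, 0.001], [-0.001, 1.0, -0.0], [-0.001, -0.0, -1.0]]
wrist_force: [-3.5, -0.5, 2.9]
gripper_width: 0.456
```

Request:
play_rows([
  [-0.2,0,0,0,0,0,40],
  [-0.35,0,0,0,0,0,40],
  [-0.45,0,0,0,0,0,40],
  [-0.55,0,0,0,0,0,40],
  [-0.65,0,0,0,0,0,40],
  [-0.65,0,0,0,0,0,40],
])

```text
time_s: 18.5
tcp_pos: [0.5244, -0.3345, 0.0139]
ee_rot: [[-1.0, -0.0, -0.004], [-0.0, 1.0, 0.001], [0.004, 0.001, -1.0]]
wrist_force: [-5.9, -0.1, 3.4]
gripper_width: 0.459
```

Request:
play_rows([
  [-0.08,0,0,0,0,0,40],
  [-0.12,0,0,0,0,0,40],
  [-0.12,0,0,0,0,0,40],
])

```text
time_s: 18.8
tcp_pos: [0.5244, -0.3345, 0.0139]
ee_rot: [[-1.0, 0.001, -0.01], [0.001, 1.0, 0.002], [0.01, 0.002, -1.0]]
wrist_force: [-11.1, -0.3, 7.9]
gripper_width: 0.456
```

Request:
play_rows([
  [0.4,0,0,0,0,0,40],
  [1.2,0,0,0,0,0,40],
  [1.2,0,-1,0,0,0,40],
  [1.2,0,-2.5,0,0,0,40],
  [1.2,0,-3.6,0,0,0,40],
  [1.2,0,-3.6,0,0,0,40],
])

```text
time_s: 19.4
tcp_pos: [0.5034, -0.3361, 0.1093]
ee_rot: [[-1.0, -0.001, 0.012], [-0.001, 1.0, -0.005], [-0.012, -0.005, -1.0]]
wrist_force: [-0.2, -0.3, 0.5]
gripper_width: 0.461
```

Request:
play_rows([
  [-3.84,-2.5,0,-1.57,-1.57,-17.95,60],
  [-3.84,-2.5,0,-1.57,-1.57,-17.95,60],
  [-3.84,-2.5,0,-1.57,-1.57,-17.95,60],
  [-3.84,-2.5,0,-1.57,-1.57,-17.95,60],
  [-3.84,-2.5,0,-1.57,-1.57,-17.95,60],
  [-3.84,-2.5,0,-1.57,-1.57,-17.95,60],
  [-3.84,-2.5,0,-1.57,-1.57,-17.95,60],
  [-3.84,-2.5,0,-1.57,-1.57,-17.95,60],
  [-3.84,-2.5,0,-1.57,-1.57,-17.95,60],
  [-3.84,-2.5,0,-1.57,-1.57,-17.95,60],
  [-3.84,-2.5,0,-1.57,-1.57,-17.95,60],
  [-3.84,-2.5,0,-1.57,-1.57,-17.95,60],
])

```text
time_s: 20.6
tcp_pos: [0.596, -0.3972, 0.103]
ee_rot: [[-0.0, -1.0, 0.001], [-0.985, 0.0, 0.173], [-0.173, -0.001, -0.985]]
wrist_force: [-0.1, 0.4, -0.2]
gripper_width: 0.688
```

```bash
python3 look.py 7; python3 -c "
from station import r
s=r.sense();print(s['tcp_pos'],s['ee_rot'].round(3),s['joints'].round(1))"
```

```text
[ 0.59560176 -0.39695347  0.10335031] [[-0.002 -1.     0.001]
 [-0.985  0.002  0.173]
 [-0.174 -0.    -0.985]] [-24.9  38.9  15.   -9.6 -70.6  28.4]
```

View pics/topz7.png

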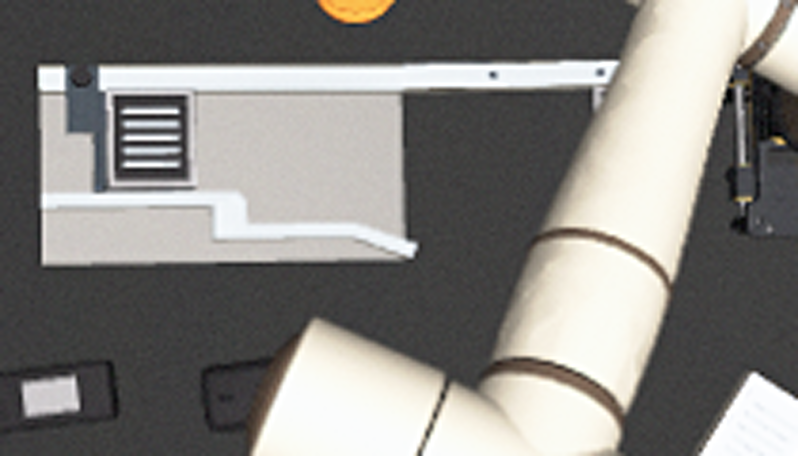

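View pics/sidez7.png

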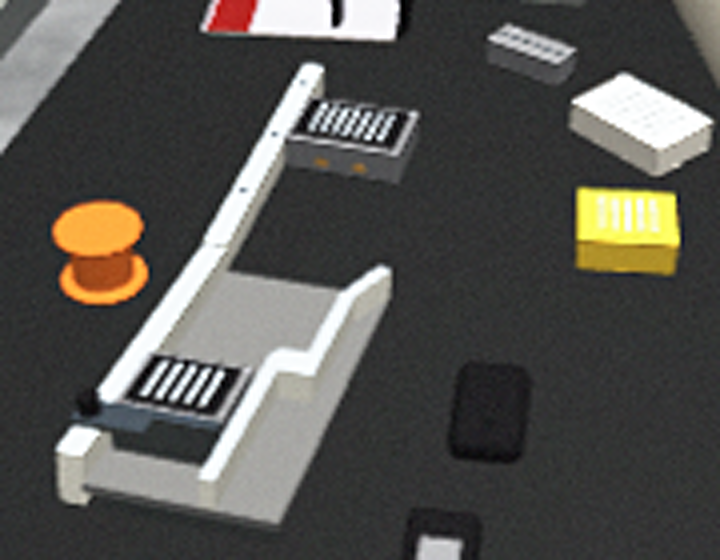

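Request:
play_rows([
  [0.2,0,1.1,0,0,0,60],
  [0.4,0,2.2,0,0,0,60],
  [0.5,0,3,0,0,0,60],
  [0.6,0,3.45,0,0,0,60],
  [0.6,0,3.45,0,0,0,60],
  [0.6,0,3.45,0,0,0,60],
])

```text
time_s: 21.3
tcp_pos: [0.5959, -0.3973, 0.0173]
ee_rot: [[0.0, -1.0, 0.001], [-0.985, -0.0, 0.172], [-0.172, -0.001, -0.985]]
wrist_force: [1.1, -0.5, 0.4]
gripper_width: 0.692
```

Request:
play_rows([
  [-0.3,0,0.05,0,0,0,60],
  [-0.7,0,0.12,0,0,0,60],
  [-1.1,-0.01,0.19,0,0,0,60],
  [-1.5,-0.02,0.26,0,0,0,60],
  [-1.9,-0.02,0.33,0,0,0,60],
  [-2.3,-0.03,0.4,0,0,0,60],
  [-2.7,-0.03,0.47,0,0,0,60],
  [-3.1,-0.04,0.54,0,0,0,60],
  [-3.5,-0.04,0.61,0,0,0,60],
  [-3.9,-0.05,0.68,0,0,0,60],
  [-4.3,-0.05,0.75,0,0,0,60],
  [-4.6,-0.06,0.81,0,0,0,60],
])

```text
time_s: 22.5
tcp_pos: [0.5966, -0.279, 0.0164]
ee_rot: [[0.001, -1.0, -0.0], [-0.985, -0.001, 0.174], [-0.174, 0.0, -0.985]]
wrist_force: [-0.1, -2.2, 2.8]
gripper_width: 0.69
```

Request:
play_rows([
  [-0.3,0,0.05,0,0,0,60],
  [-0.6,0,0.1,0,0,0,60],
  [-0.9,-0.01,0.16,0,0,0,60],
  [-1.2,-0.01,0.21,0,0,0,60],
  [-1.5,-0.01,0.26,0,0,0,60],
  [-1.8,-0.02,0.32,0,0,0,60],
  [-2.1,-0.02,0.37,0,0,0,60],
  [-2.4,-0.02,0.42,0,0,0,60],
  [-2.7,-0.03,0.47,0,0,0,60],
])

```text
time_s: 23.4
tcp_pos: [0.5973, -0.2108, 0.0165]
ee_rot: [[0.0, -1.0, -0.0], [-0.985, -0.0, 0.174], [-0.174, 0.0, -0.985]]
wrist_force: [0.1, -2.8, 1.7]
gripper_width: 0.689
```

```bash
python3 look.py 8
```

```text
(no output)
```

View pics/topz8.png

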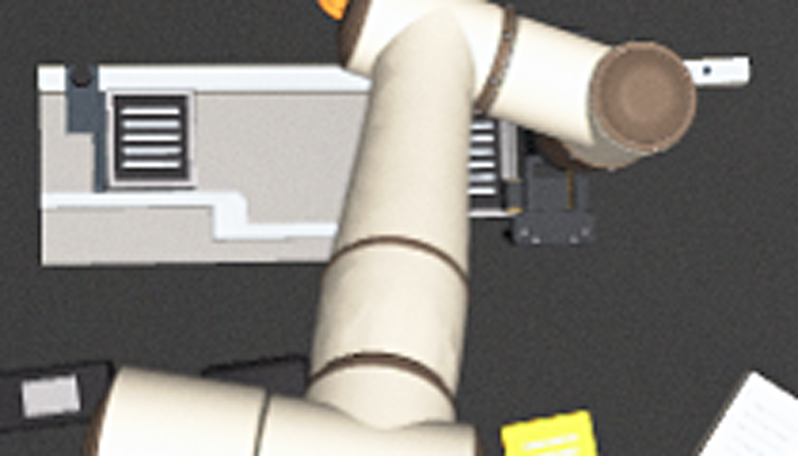

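View pics/sidez8.png

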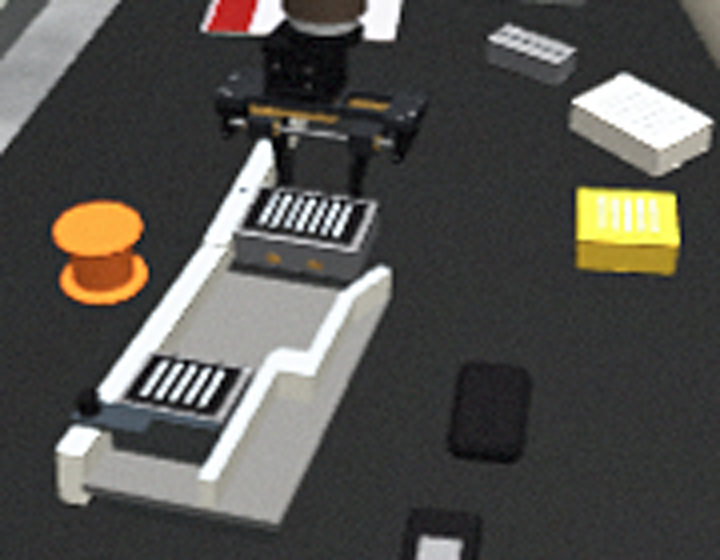

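Request:
play_rows([
  [-0.3,0,0.05,0,0,0,60],
  [-0.6,0,0.1,0,0,0,60],
  [-0.9,-0.01,0.16,0,0,0,60],
  [-1.2,-0.01,0.21,0,0,0,60],
  [-1.5,-0.01,0.26,0,0,0,60],
  [-1.8,-0.01,0.32,0,0,0,60],
  [-2.1,-0.01,0.37,0,0,0,60],
  [-2.4,-0.01,0.42,0,0,0,60],
  [-2.7,-0.01,0.47,0,0,0,60],
])

```text
time_s: 24.4
tcp_pos: [0.5976, -0.1424, 0.0168]
ee_rot: [[0.0, -1.0, -0.0], [-0.985, -0.0, 0.174], [-0.174, 0.0, -0.985]]
wrist_force: [-0.3, -0.9, -1.0]
gripper_width: 0.689
```

Request:
play_rows([
  [-0.3,0,0.05,0,0,0,60],
  [-0.6,0,0.1,0,0,0,60],
  [-0.9,0,0.15,0,0,0,60],
  [-1.2,0,0.19,0,0,0,60],
  [-1.5,0,0.21,0,0,0,60],
  [-1.8,0,0.22,0,0,0,60],
  [-2.0,0,0.23,0,0,0,60],
])

```text
time_s: 25.1
tcp_pos: [0.5981, -0.0924, 0.0204]
ee_rot: [[0.001, -1.0, 0.001], [-0.985, -0.001, 0.173], [-0.173, -0.001, -0.985]]
wrist_force: [0.2, -3.0, 1.0]
gripper_width: 0.69
```

```bash
python3 look.py 9
```

```text
(no output)
```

View pics/sidez9.png

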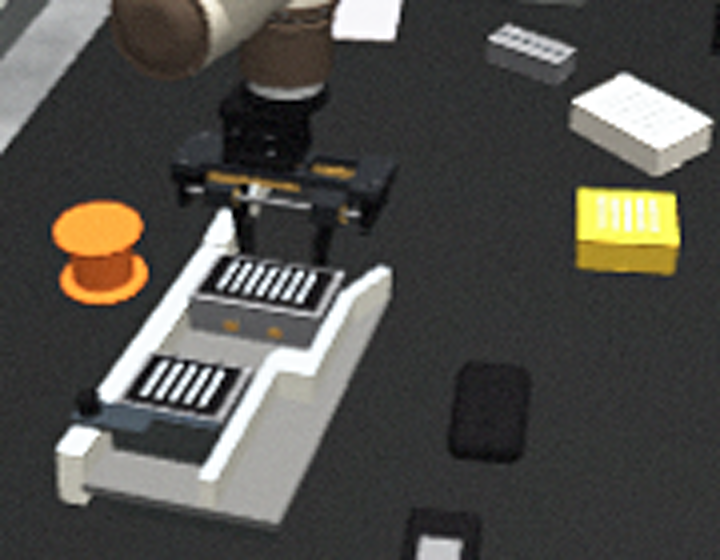

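Request:
play_rows([
  [-0.25,0,0.01,0,0,0,60],
  [-0.5,0,0.02,0,0,0,60],
  [-0.75,0,0.03,0,0,0,60],
  [-1.0,0,0.03,0,0,0,60],
  [-1.2,0,0.04,0,0,0,60],
  [-1.2,0,0.04,0,0,0,60],
])

```text
time_s: 25.8
tcp_pos: [0.5975, -0.0619, 0.024]
ee_rot: [[0.001, -1.0, -0.0], [-0.985, -0.001, 0.174], [-0.174, 0.0, -0.985]]
wrist_force: [0.1, -0.1, -1.3]
gripper_width: 0.692
```

Request:
play_rows([
  [-0.1,0,0,0,0,0,60],
  [-0.2,0,0.01,0,0,0,60],
  [-0.3,0,0.01,0,0,0,60],
  [-0.3,0,0.01,0,0,0,60],
])

```text
time_s: 26.2
tcp_pos: [0.5974, -0.0552, 0.0249]
ee_rot: [[0.0, -1.0, -0.001], [-0.985, -0.0, 0.174], [-0.174, 0.001, -0.985]]
wrist_force: [0.5, -2.0, 1.1]
gripper_width: 0.69
```

Request:
play_rows([
  [-0.1,0,0,0,0,0,60],
  [-0.2,0,0.01,0,0,0,60],
  [-0.2,0,0.01,0,0,0,60],
])

```text
time_s: 26.5
tcp_pos: [0.5975, -0.0503, 0.0256]
ee_rot: [[0.0, -1.0, -0.0], [-0.985, -0.0, 0.174], [-0.174, 0.0, -0.985]]
wrist_force: [0.9, -1.3, 0.2]
gripper_width: 0.686
```

Request:
play_rows([
  [-0.08,0,0,0,0,0,60],
  [-0.16,0,0,0,0,0,60],
  [-0.16,0,0,0,0,0,60],
])

```text
time_s: 26.8
tcp_pos: [0.5979, -0.0475, 0.0263]
ee_rot: [[0.002, -1.0, 0.0], [-0.985, -0.001, 0.172], [-0.172, -0.001, -0.985]]
wrist_force: [1.0, -5.6, -2.3]
gripper_width: 0.691
```

Request:
play_rows([
  [-0.08,0,0,0,0,0,60],
  [-0.16,0,0,0,0,0,60],
  [-0.16,0,0,0,0,0,60],
])

```text
time_s: 27.1
tcp_pos: [0.5979, -0.0472, 0.0266]
ee_rot: [[0.002, -1.0, 0.0], [-0.986, -0.002, 0.168], [-0.168, -0.001, -0.986]]
wrist_force: [2.0, -16.4, -3.7]
gripper_width: 0.689
```

Request:
play_rows([
  [0.15,0,0,0,0,0,60],
  [0.3,0,-0.01,0,0,0,60],
  [0.6,0,-0.02,0,0,0,60],
  [1.2,0,-0.04,0,0,0,60],
  [1.6,0,-0.06,0,0,0,60],
  [1.4,0,-1.0,0,0,0,60],
  [1.2,0,-2.5,0,0,0,60],
  [1.9,0,-4.4,0,0,0,60],
  [3.9,0,-5,0,0,0,60],
  [5.9,0,-5,0,0,0,60],
  [7,0,-5,0,0,0,60],
])

```text
time_s: 28.2
tcp_pos: [0.5974, -0.2404, 0.1202]
ee_rot: [[-0.002, -1.0, 0.002], [-0.985, 0.002, 0.173], [-0.173, -0.001, -0.985]]
wrist_force: [0.3, 1.4, -1.3]
gripper_width: 0.693
```

```bash
python3 look.py 10; python3 -c "
from station import r
s=r.sense();print(s['tcp_pos'],s['time_s'])"
```

```text
[ 0.59647683 -0.24118197  0.1184086 ] 28.3
```

View pics/topz10.png

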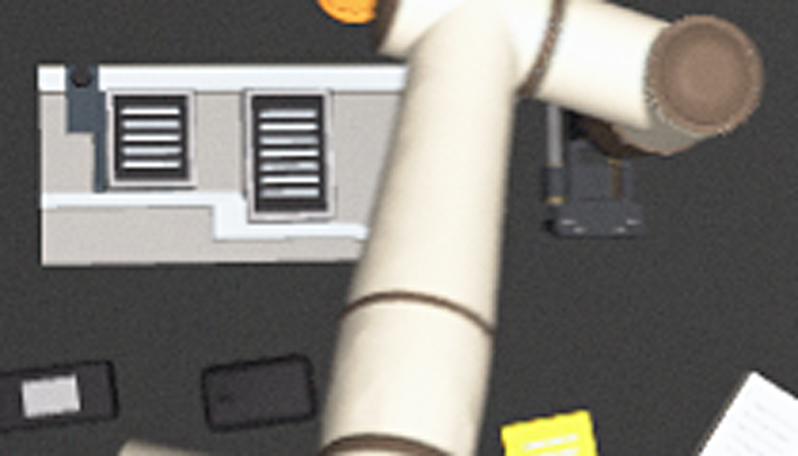

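View pics/sidez10.png

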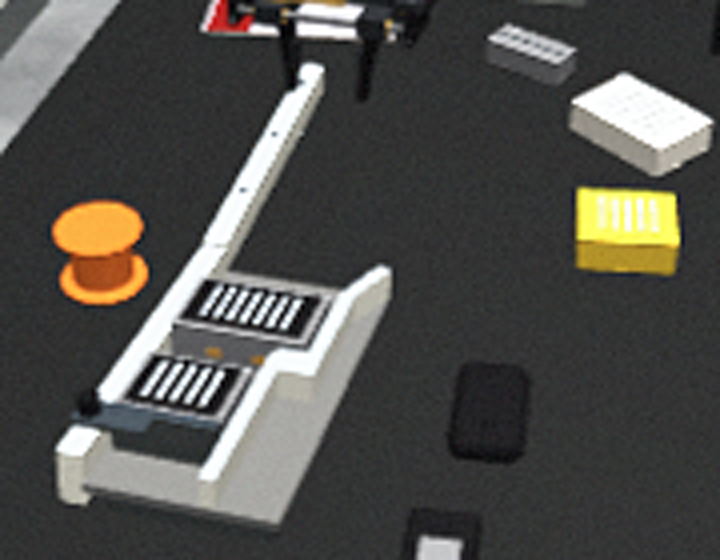

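Request:
play_rows([
  [0,0,0,0,0,0,60],
  [0,0,0,0,0,0,60],
  [0,0,0,0,0,0,60],
  [0,0,0,0,0,0,60],
  [0,0,0,0,0,0,60],
  [0,0,0,0,0,0,60],
])

```text
time_s: 28.9
tcp_pos: [0.5979, -0.2363, 0.12]
ee_rot: [[0.001, -1.0, 0.0], [-0.985, -0.001, 0.174], [-0.174, -0.0, -0.985]]
wrist_force: [1.1, -1.2, -0.8]
gripper_width: 0.692
```

```bash
python3 look.py 11; python3 - <<'E'
from h import *
p=np.load("dock.npy")
p[0]-=.0015
a,b=[pickle.load(open(f"top{i}.pkl","rb"))["pixels"].astype(float) for i in (10,11)]
s=(slice(165,212),slice(200,280)); print("drift diff",np.abs(a-b)[s].mean(), cv2.phaseCorrelate(a[s].mean(2),b[s].mean(2)))
z=pickle.load(open("top0.pkl","rb"))["pixels"].astype(float)
t=(slice(165,205),slice(205,218)); print("stop shift vs start",cv2.phaseCorrelate(z[t].mean(2),b[t].mean(2)))
im=cv2.imread("pics/topz11.png");T=pickle.load(open("top11.pkl","rb"))
for w,s0 in ((.09,.276),(.12,.15)):
    q=[ramp(0,s0,.036),ramp(-w,s0,.036),ramp(-w,s0-.08,.036),ramp(0,s0-.08,.036)]
    uv=(proj(T,pose2(q,p))-[190-.4,150-.4])*3.8
    cv2.polylines(im,[uv.astype(np.int32)],True,(0,0,255),1)
cv2.imwrite("pics/ov11.png",cv2.resize(im[40:280,20:440],None,fx=1.9,fy=1.9))
E
```

```text
drift diff 1.9093085106382979 ((-0.05685697944986856, 0.020893061906196664), 1.0052253219847027)
stop shift vs start ((0.4937134661960263, 0.012006465821752244), 0.9827104568588771)
```

View pics/ov11.png

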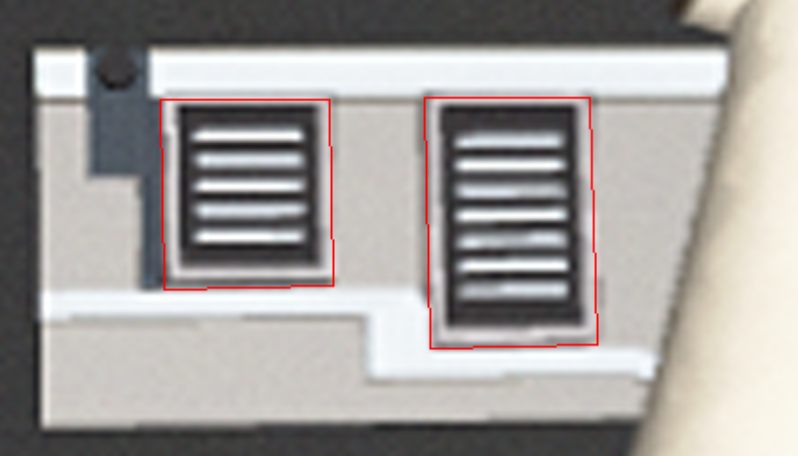

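```bash
python3 -c "
from station import r
print(r.finish_job())"
```

```text
the job is handed in; nothing more can be done
None
```

Both modules are on the dock, loaded in the order asked, and the job was handed in at about 29 s of the 72 s allowed.

- **Narrow module:** I pushed it square against the fence, then up the ramp into the upper bay until it met the top stop. I pressed it home at about 26 N at the wrist, of which roughly 8 N was sliding drag, so the stop felt less than the 35 N at which its clamp slips. The tool moved less than 0.5 mm as the force rose, so the stop did not give way.
- **Wide module:** I slid it up the same way and pressed it against the shoulder at about 16 N.

**Last checks:**
- In the final pictures both modules lie flat along the fence, and neither drifted over the 0.7 s between the last two.
- The gripper was clear, at 0.12 m height.
- The bystanders in the cropped views look unmoved. I did not check the ones outside those crops.
- The narrow module's outline matches where it should be.
- The wide module's front edge is about 2 mm off in the overlay. The pictures cannot resolve this, so whether it rests fully home relies on the force felt at contact.
- The image comparison of the stop showed a 0.5 pixel shift down the slope. I take this as an effect of the module now standing beside it, since pushing could only move the stop up.

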